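# Stow the spray can and drop the locker's latch

### The job

Put the spray can away: stand it upright on the floor of the locker's pull-out tray, in the free half beside the jar, then push the tray fully home and leave it locked. The latch bar on the tray front has to be lifted over the striker on the locker's right-hand post while the tray goes in, and then dropped fully into the catch behind it. Do not tip the jar over, and leave the mug and the roll of tape where they are.

Things in the scene. Friction and masses are not known exactly. Their poses are not given: they have to be found in the camera images.
- locker: grey steel bench locker, fixed, 280 wide (its y) x 145 deep (its x) x 263 mm high, open-fronted above its tray; yaw within 0.12 rad. Origin: on the work surface under the middle of its front plane; x into the locker, y left along the front, z up. Roof underside 243 mm high; its hood reaches 20 mm ahead of the front plane, so tilt the tool 20 to 45 degrees back to reach the latch knob
- tray (a joint): travel of the pull-out tray (m) along the locker's -x: 0 = home, 0.135 = fully out, starts 0.118 to 0.132. About 1.5 N of friction; stays where left. Front panel 230 wide x 115 high x 8 mm thick (10 at its top), 14 to 129 mm above the work surface, its outer face at locker x = -travel. Side and back walls 45 mm high. With the latch bar level it stops 21 mm short of home against the striker
- tray_floor (a point): middle of the tray floor, on its upper surface 19 mm above the work surface, 70 mm behind the outer face of the tray front; moves with the tray, axes as the locker's. Inside: x -62 to +65 mm, y -109 to +109 mm. The jar stands in the left half (+y), the right half is free. The can passes upright between tray front and hood: at least 88 mm
- latch_bar (a joint): angle of the latch bar (rad): 0 = level in its staple or in the catch (it falls there by its own weight), up to 0.36 with its right end raised. Steel bar 190 x 22 x 8 mm across the tray front, 10 mm ahead of it, its right end over the locker's right post. It passes over the striker when raised 0.14 or more (16 mm at the knob; 25 to 30 mm is safe); about 2 N lifts it
- bar_pivot (a point): axis of the bolt near the latch bar's left end, on which the bar turns about the locker's x direction: 14 mm ahead of the tray front's outer face, 40 mm left (+y) of its middle, 82 mm above the work surface
- knob_grip (a point): where to pinch the latch bar's knob, from its left and right: a round black knob, 26 mm diameter, 38 mm long, standing out of the bar towards the robot (axis along the locker's x). The point is on its axis, 115 mm right (-y) of bar_pivot, 46 mm ahead of the tray front's outer face, 19 mm short of the knob's end; it rises with the bar, to which the knob is fixed
- striker_top (a point): top of the striker, 91 mm above the work surface: an upright square steel horn, 10 mm thick (x), 14 mm wide (y), on the locker's right post, 21 to 31 mm ahead of the front plane. The catch is the gap between it and the post: the bar drops in there when the tray is home, and locks it with about 3 mm of play
- primer_can: tall spray can, 67 mm diameter, 205 mm high with its nozzle (straight to about 165 mm; gripping 140 to 150 mm up keeps the gripper clear of the nozzle), 0.15 to 0.3 kg, standing on the work surface; origin at the centre of its underside, z along it. It starts near the right front or the left front corner of the surface (the mug is at the other)
- cement_jar: squat jar of glue, 68 mm in diameter, body 64 mm high, a brush handle in its cap up to 130 mm; stands loose in the left half of the tray; origin at the centre of its underside. It must stay upright and ride in with the tray
- mug: spotted white mug, 78 mm across and 114 mm with its handle, 93 mm high; a bystander on the work surface; origin at the centre of its underside
- masking_tape: roll of tape 96 mm across, 25 mm high, lying on the locker's roof, a bystander; origin at the centre of its underside
Mind the look-alikes: they are no part of the job. Of the things like the cement_jar, leave any that is black; of the rest the larger one is meant.

How it is judged:
On the way, in this order (a step that is already met when the one before it is completed fails the run):
1. the spray can stands upright on the tray's floor, let go (x of primer_can in the frame of tray_floor between -0.04 and 0.04 m and y of primer_can in the frame of tray_floor between -0.1 and 0.1 m and z of primer_can in the frame of tray_floor between -0.006 and 0.006 m and angle between primer_can's own z axis and vertical below 0.1 rad and contact force between the fingers and primer_can below 0.2 N), for 0.2 s.
2. with the bar lifted over the striker, the tray is pushed in past it (value of joint tray below 0.012 m), for 0.1 s.
At the end, for the whole second after the job is handed in: The tray is home (within 7 mm: the latch itself leaves about 3 mm of play), the latch bar has dropped level behind the striker (below 0.04 rad), the spray can stands upright (within 0.1 rad) and still on the tray's floor, and the jar is upright (value of joint tray below 0.007 m and value of joint latch_bar below 0.04 rad and x of primer_can in the frame of tray_floor between -0.04 and 0.04 m and y of primer_can in the frame of tray_floor between -0.1 and 0.1 m and z of primer_can in the frame of tray_floor between -0.006 and 0.006 m and angle between primer_can's own z axis and vertical below 0.1 rad and linear speed of primer_can below 0.02 m/s and angle between cement_jar's own z axis and vertical below 0.15 rad); the robot touches nothing.
It fails at once if the jar in the tray is tipped over (angle between cement_jar's own z axis and vertical above 0.5 rad).
It fails at once if the mug is shifted more than 4 cm (distance of mug from where it was at the start of the episode above 0.04 m).
It fails at once if the roll of tape on the roof is shifted more than 4 cm (distance of masking_tape from where it was at the start of the episode above 0.04 m).
It also fails if it takes over 58 s, if anything falls off the work surface, if the arm or the gripper's body presses on something with over 40 N, if the wrist force passes 120 N, or if a joint passes its speed limit or range.

### The arm

A 7-joint arm with a two-finger parallel gripper is mounted at the origin on a cart in front of the work surface, level with it; the furniture and walls round the work are solid. World frame = base frame: x ahead of the robot, y to its left, z up, the work surface at z = 0. Lengths are in m, angles in rad, forces in N, time in s.
With the tool pointing down it reaches from about 0.35 to 0.9 m from the base axis. Payload 8.1 kg.
Tool frame: the origin (TCP) lies between the finger pads; the fingertips stand 25 mm ahead of it and the grasp point (between the pads) lies 6 mm ahead of it; z points along the fingers, y is the direction in which the jaws open and shut (so a half turn about z gives the same grasp; the last joint's range is limited). The gripper opens to 92 mm and grips with 3 to 60 N. Pads are 19 mm wide; open, the fingers measure 130 mm over their backs; the gripper's body (75 mm by 190 mm) begins 47 mm behind the grasp point.
Start: joints at [1.15, 0.434, 0.025, 1.573, -0.012, 1.134, -0.075], TCP at [0.195, -0.594, 0.226] pointing down, gripper open.
Joint ranges: [-2.62, 2.62], [-0.44, 2.09], [-1.27, 1.32], [0.08, 2.57], [-1.32, 4.46], [0.12, 2], [-2.74, 2.74]. Speed limits (rad/s): [2.22, 2.22, 3.01, 3.01, 3.14, 3.14, 3.14].

### API

Orientations are given as a rotation vector (axis times angle).
In Python, from cell import * gives the robot as it stands.
- The arm moves only by the shell command python3 -m jog 'ROWS' [FORCE]. ROWS is JSON, one flat list of numbers, 5 for each row, row after row: the finger opening in mm, from 0 to 91.8, then the shift along the tool's x, y, z in units of 40 mm (1.0 is 40 mm), then the turn about the tool's z in units of 6 degrees (1.0 is 6 degrees). A call has 1 to 20 rows; each row shifts and turns the pose as measured when the row begins, along the tool's axes as they then stand; what a row does not reach is not made up. A row lasts 1/12 s, in which the tool goes at most 41.7 mm and 7.16 degrees, less where a joint would pass 70% of its speed; a pose out of reach is approached as far as the arm can. A call is refused whole if a number of a shift passes 1 or a number of a turn 1, either way. A call with a gripper value outside its range is refused whole. The fingers move at their own pace and stop on an object; FORCE is the grip in N (left out, the last holds). Time passes only in rows, so rows that do not move let the fingers close. It gives the time, the measured TCP pose, the force and the opening at its end, in the units of the state.
- observe(): the state, without advancing time (a new reading comes with each control period).
- get_image(name): name is "scene" or "top"; returns the picture (384x512x3 uint8, red, green, blue); there is no depth.
- camera_params(name): a dict with "intrinsics" (3x3 intrinsics, pixels), "xyz" and "orientation" of the camera in the world. Camera axes: x right, y down, z forward; pixel columns grow to the right and rows downward; lengths in m; the calibration is good to about 2 mm. A picture is of the moment at which its call begins. camera_params takes no time and is no camera call.
- sign_off(): hands the job in, once; it reports no verdict.
The state is a dict: "clock": time; "joints": joint angles; "dq": joint speeds; "joint_efforts": joint torques, N m; "position": TCP position; "ee_rot": TCP orientation; "force": force on the tool from outside, world axes, zero at the start; "ft_torque": the same for the moment, N m; "width": opening from 0.0 (shut) to 1.0 (fully open).
Only numpy, scipy, OpenCV 4.12 (cv2) and the standard library are available. Lean on these libraries where they do the work, as an engineer would, in place of code of your own. Each camera call takes 0.05 s, during which the arm holds its last target. There are 200 camera calls.

## Working session

There is one attempt and no reset: what is moved stays moved. The work goes in short steps, Python scripts to look and compute and a shell command to move; the robot and the scene stay as the last step left them, time stands still between calls to the robot, and variables do not carry over. Pictures are saved under pics/ and viewed, about 8 in all and at most 12, crops included, and the job is handed in when it is done.

```bash
ls; mkdir -p pics; python3 - <<'E'
from cell import *
import cv2
print(observe())
for n in("scene","top"):
    cv2.imwrite(f"pics/{n}0.png",get_image(n)[:,:,::-1]); print(n,camera_params(n))
E
```

```text
pics
{'clock': 0.0, 'joints': array([ 1.15039543,  0.43522987,  0.02497238,  1.57413668, -0.01161853,
        1.13401838, -0.07511007]), 'dq': array([-0.00129149, -0.00042272, -0.00033047,  0.00017514,  0.00101839,
        0.00039474, -0.00096895]), 'joint_efforts': array([-3.38226710e-05, -6.67845154e+01,  9.84591767e-01, -3.14452565e+01,
       -6.05799886e-02,  4.27386013e-02,  9.17804209e-05]), 'position': array([ 0.19507813, -0.59320309,  0.22532539]), 'ee_rot': array([-3.10045603e+00, -4.96713349e-01,  6.12186565e-04]), 'force': array([0.72345027, 0.5536296 , 0.02905538]), 'ft_torque': array([ 0.03065569,  0.01381482, -0.03907871]), 'width': 0.9997466075290797}
scene {'intrinsics': array([[441.1703105 ,   0.        , 246.86402202],
       [  0.        , 441.1703105 , 198.2516103 ],
       [  0.        ,   0.        ,   1.        ]]), 'xyz': array([-0.16857788, -0.03025107,  0.89077308]), 'orientation': array([-1.82597287,  1.64656239, -0.68166057])}
top {'intrinsics': array([[360.16561789,   0.        , 260.17624511],
       [  0.        , 360.16561789, 189.00483937],
       [  0.        ,   0.        ,   1.        ]]), 'xyz': array([0.39771911, 0.05268739, 0.99991007]), 'orientation': array([-2.14278226,  2.16007118, -0.19089478])}
```

View pics/scene0.png

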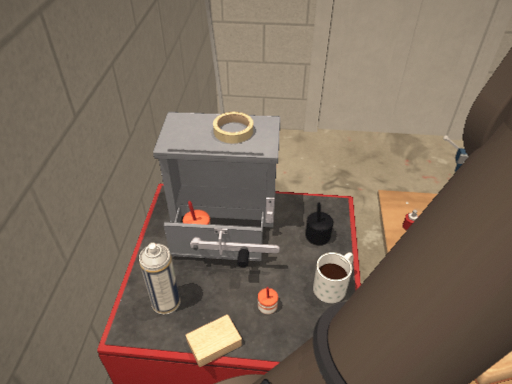

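View pics/top0.png

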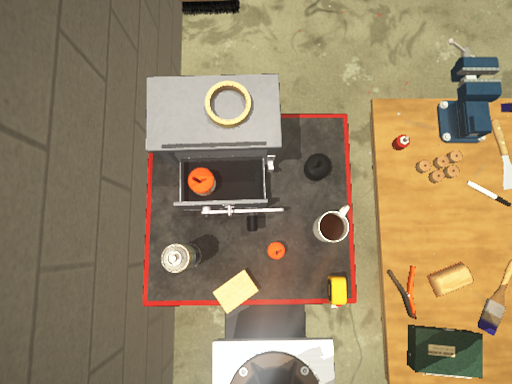

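The can is at left front (scene ~(162,280), top ~(178,258)). The locker is behind it with the jar in the tray's left half, and the knob is at top ~(252,222). The small orange jar and the black jar are the look-alikes. I'll zoom in for accurate pixels.

```bash
cat > h.py <<'E'
import numpy as np, cv2
from scipy.spatial.transform import Rotation as R
from cell import *
def cam(n):
    p=camera_params(n); return np.array(p["intrinsics"]),np.array(p["xyz"]),R.from_rotvec(p["orientation"]).as_matrix()
def ray(n,u,v):
    K,t,M=cam(n); return t,M@np.linalg.solve(K,[u,v,1.])
def atz(n,u,v,z):
    t,d=ray(n,u,v); return t+d*(z-t[2])/d[2]
def tri(a,b):
    (p,d),(q,e)=ray("scene",*a),ray("top",*b)
    s=np.linalg.lstsq(np.c_[d,-e],q-p,rcond=None)[0]
    x,y=p+s[0]*d,q+s[1]*e; return (x+y)/2,np.linalg.norm(x-y)
def proj(n,X):
    K,t,M=cam(n); c=K@(M.T@(np.array(X)-t)); return c[:2]/c[2]
def crop(im,x0,y0,x1,y1,s,f):
    cv2.imwrite(f,cv2.resize(im[y0:y1,x0:x1,::-1],None,fx=s,fy=s,interpolation=cv2.INTER_CUBIC))
E
python3 - <<'E'
from h import *
t=cv2.imread("pics/top0.png")[:,:,::-1]; s=cv2.imread("pics/scene0.png")[:,:,::-1]
crop(t,140,135,300,285,4,"pics/t1.png"); crop(s,130,180,290,320,4,"pics/s1.png")
E
```

```text
(no output)
```

View pics/t1.png

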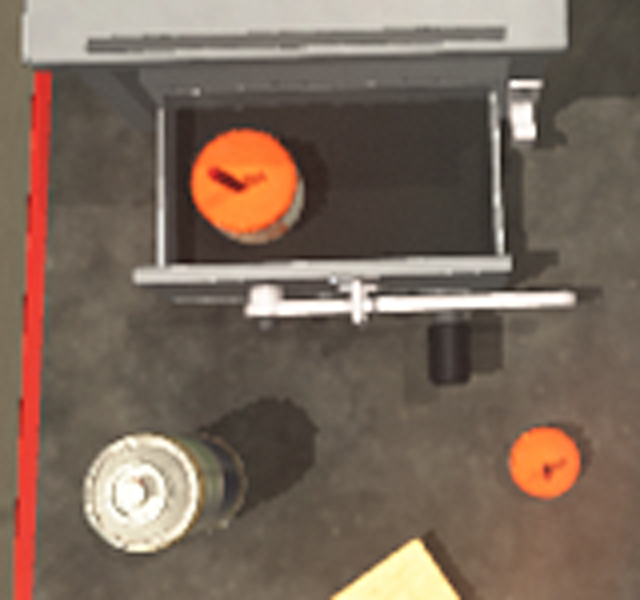

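View pics/s1.png

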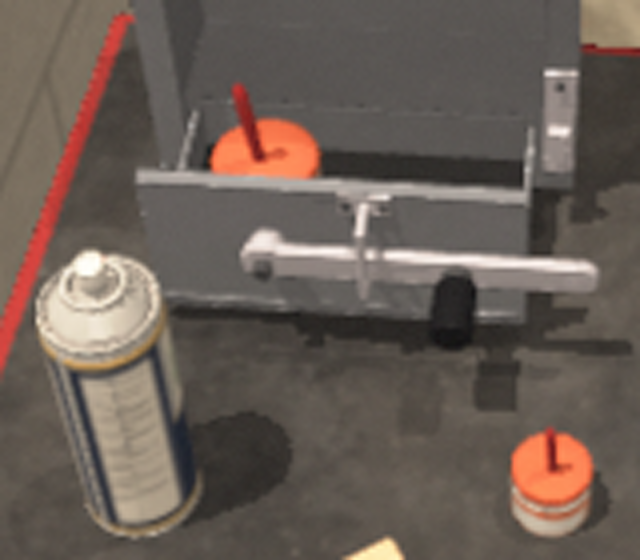

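```bash
python3 - <<'E'
from h import *
T=lambda u,v:((u+.5)/4-.5+140,(v+.5)/4-.5+135)
S=lambda u,v:((u+.5)/4-.5+130,(v+.5)/4-.5+180)
print("nozzle",tri(S(89,258),T(133,492)))
for z in(.165,.205): print(z,atz("top",*T(133,492),z))
print("shoulder",atz("top",*T(141,493),.165))
print("base scene",atz("scene",*S(146,508),0))
L=atz("top",*T(135,282),.129);Rr=atz("top",*T(511,270),.129)
print("panel",L,Rr,np.linalg.norm(L-Rr))
L2=atz("scene",*S(137,184),.129);R2=atz("scene",*S(528,207),.129)
print("panel sc",L2,R2,np.linalg.norm(L2-R2))
L2=atz("scene",*S(137,170),.129);R2=atz("scene",*S(528,190),.129)
print("panel sc back",L2,R2)
d=(L-Rr)/np.linalg.norm(L-Rr);yaw=np.arctan2(-d[0],d[1]);print("yaw",yaw)
x=np.array([np.cos(yaw),np.sin(yaw),0]);y=np.array([-x[1],x[0],0])
m=(L+Rr)/2; m[2]=0
print("roof front",[atz("top",*T(*p),.263) for p in((24,62),(568,48))])
piv=m-.014*x+.040*y+[0,0,.082]; kn=m-.046*x-.075*y+[0,0,.082]
print("m",m,"piv",piv,"knob",kn)
print("knob px pred",proj("top",kn),"seen",T(449,350),"scene",proj("scene",kn),"seen",S(456,310))
print("knob end tri",tri(S(452,330),T(449,382)))
fl=m+.070*x;fl[2]=.019
print("floor",fl,"can target",fl-.058*y)
print("jar", atz("top",*T(245,181),.019+.064), (atz("top",*T(245,181),.083)-fl)@np.c_[x,y])
print("mug",atz("top",331,226,.093))
E
```

```text
nozzle (array([0.37259129, 0.22396845, 0.2096118 ]), np.float64(0.0020915118070305295))
0.165 [0.37138482 0.23252659 0.165     ]
0.205 [0.37264648 0.22391061 0.205     ]
shoulder [0.37078023 0.22799986 0.165     ]
base scene [ 3.59847284e-01  2.22260119e-01 -1.11022302e-16]
panel [0.49505089 0.24249255 0.129     ] [0.50072905 0.01495886 0.129     ] 0.22760452665566303
panel sc [0.49375836 0.24188798 0.129     ] [0.4985608  0.01437046 0.129     ] 0.2275681998655878
panel sc back [0.50456116 0.24453963 0.129     ] [0.51154544 0.01545276 0.129     ]
yaw 0.02495008136410225
roof front [array([0.596137  , 0.27417183, 0.263     ]), array([ 0.60265568, -0.01087473,  0.263     ])]
m [0.49788997 0.12872571 0.        ] piv [0.48289643 0.16836399 0.082     ] knob [0.45377535 0.05260147 0.082     ]
knob px pred [252.03937856 222.76672574] seen (251.875, 222.125) scene [243.13699964 258.26153339] seen (243.625, 257.125)
knob end tri (array([0.43488711, 0.05230381, 0.09214155]), np.float64(0.0016678692401533386))
floor [0.56786819 0.13047203 0.019     ] can target [0.56931514 0.07249008 0.019     ]
jar [0.56510882 0.18376488 0.083     ] [-0.00142898  0.0533451 ]
mug [ 0.44330723 -0.14625001  0.093     ]
```

Everything agrees: panel width 228 mm (230 given), travel about 0.1215, knob predicted within 1 px, nozzle height 0.21. Next I rotate the jaws to the locker's y, rise, and swing over towards the can.

```bash
cat >> h.py <<'E'
def togo(x,y,z,yaw=.025):
    o=observe();M=R.from_rotvec(o["ee_rot"]).as_matrix();p=np.array(o["position"])
    d=M.T@(np.array([x,y,z])-p)/.04; cy=np.arctan2(M[1,0],M[0,0])
    print("t",round(o["clock"],2),"pos",p.round(4),"tilt",round(float(np.degrees(np.arccos(-M[2,2]))),2),"F",np.round(o["force"],1),"w",round(o["width"]*91.8,1))
    print("units",d.round(2),"turn",round(float(np.degrees(cy-yaw)/6),2),"q",np.round(o["joints"],2))
E
python3 -m jog '[91.8,0,0,-0.4,0.9, 91.8,0,0,-0.4,0.9, 91.8,0,0,-0.4,0.9, 91.8,0.65,-0.9,0,0, 91.8,0.65,-0.9,0,0, 91.8,0.65,-0.9,0,0, 91.8,0.65,-0.9,0,0]'; python3 -c "
from h import *
togo(.45,-.2,.28)"
```

```text
clock: 0.68
position: [0.2849, -0.4561, 0.2711]
ee_rot: [-3.137, -0.004, 0.013]
force: [1.4, -1.1, 0.1]
width: 1.001
t 0.68 pos [ 0.2849 -0.4561  0.2711] tilt 0.52 F [ 1.4 -1.1  0.1] w 91.9
units [ 4.14 -6.39 -0.23] turn -0.21 q [ 0.88  0.26  0.03  1.71 -0.01  1.17 -0.65]
```

```bash
python3 -m jog '[91.8,0.65,-1,0,-0.2, 91.8,0.65,-1,0,0, 91.8,0.65,-1,0,0, 91.8,0.65,-1,0,0, 91.8,0.6,-1,0,0, 91.8,0.6,-1,0,0, 91.8,0.3,-1,0,0, 91.8,0,-1,0,0, 91.8,0,-1,0,0, 91.8,0,-1,0,0, 91.8,0,-1,0,0, 91.8,0,-1,0,0, 91.8,0,-1,0,0]'; python3 -c "
from h import *
togo(.37,.225,.28)"
```

```text
clock: 1.77
position: [0.4169, 0.0494, 0.2703]
ee_rot: [-3.137, -0.04, 0.014]
force: [1.5, -0.7, 0.2]
width: 1.0
t 1.77 pos [0.4169 0.0494 0.2703] tilt 0.58 F [ 1.5 -0.7  0.2] w 91.8
units [-1.06 -4.42 -0.21] turn 0.01 q [ 0.14  0.09 -0.4   1.93  0.03  1.13 -1.82]
```

```bash
python3 -m jog '[91.8,-0.25,-0.9,-0.05,0, 91.8,-0.25,-0.9,-0.05,0, 91.8,-0.25,-0.9,-0.05,0, 91.8,-0.2,-0.9,0,0, 91.8,-0.1,-0.8,0,0, 91.8,0,0,0,0]'; python3 - <<'E'
from h import *
togo(.37,.225,.28)
cv2.imwrite("pics/s2.png",get_image("scene")[:,:,::-1])
t=get_image("top")
a=cv2.resize(get_image("scene")[150:350,90:290,::-1],(400,400),interpolation=2);b=cv2.resize(t[160:320,120:280,::-1],(400,400),interpolation=2)
cv2.imwrite("pics/c2.png",np.hstack([a,b]))
E
```

```text
clock: 2.27
position: [0.3633, 0.24, 0.2781]
ee_rot: [-3.133, -0.055, 0.014]
force: [0.1, -0.8, 0.8]
width: 1.001
t 2.27 pos [0.3633 0.24   0.2781] tilt 0.69 F [ 0.1 -0.8  0.8] w 91.9
units [ 0.15  0.38 -0.05] turn 0.1 q [-0.15  0.13 -0.6   1.88  0.07  1.15 -2.31]
```

View pics/c2.png

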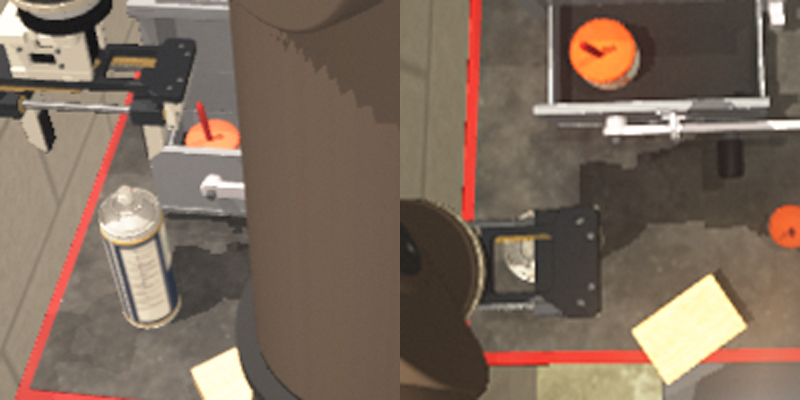

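The fingers are open above the can. Correcting laterally, then down.

```bash
python3 -m jog '[91.8,0.15,0.38,0,0.1, 91.8,0,0,0,0, 91.8,0,0,0,0]'; python3 -c "
from h import *
togo(.37,.225,.151)"
```

```text
clock: 2.67
position: [0.3729, 0.2141, 0.2764]
ee_rot: [-3.14, -0.02, 0.017]
force: [-0.5, -0.1, 0.1]
width: 1.002
t 2.67 pos [0.3729 0.2141 0.2764] tilt 0.62 F [-0.5 -0.1  0.1] w 92.0
units [-0.04 -0.27  3.14] turn -0.12 q [-0.12  0.12 -0.57  1.9   0.06  1.15 -2.27]
```

```bash
python3 -m jog '[91.8,-0.05,-0.26,0,-0.1, 91.8,0,0,0.3,0, 91.8,0,0,0.5,0, 91.8,0,0,0.5,0, 91.8,0,0,0,0]'; python3 -c "
from h import *
togo(.37,.225,.151)"
```

```text
clock: 3.08
position: [0.3715, 0.2254, 0.224]
ee_rot: [-3.138, -0.029, 0.011]
force: [-1.2, -1.0, -0.7]
width: 0.997
t 3.08 pos [0.3715 0.2254 0.224 ] tilt 0.46 F [-1.2 -1.  -0.7] w 91.5
units [-0.03  0.02  1.83] turn -0.06 q [-0.15  0.18 -0.58  1.97  0.11  1.02 -2.33]
```

```bash
python3 -m jog '[91.8,0,0,0.45,0, 91.8,0,0,0.45,0, 91.8,0,0,0.45,0, 91.8,0,0,0.3,0, 91.8,0,0,0.1,0, 91.8,0,0,0,0]'; python3 -c "
from h import *
togo(.37,.225,.151)"
```

```text
clock: 3.58
position: [0.3721, 0.2298, 0.1555]
ee_rot: [-3.135, -0.032, 0.008]
force: [-0.4, -0.1, 0.3]
width: 1.001
t 3.58 pos [0.3721 0.2298 0.1555] tilt 0.46 F [-0.4 -0.1  0.3] w 91.9
units [-0.05  0.12  0.11] turn -0.05 q [-0.19  0.27 -0.57  2.06  0.18  0.85 -2.41]
```

Close with a moderate grip; the can is up to 3 N, so 25 N is ample.

```bash
python3 -m jog '[91.8,-0.05,0.1,0.1,0, 91.8,0,0,0,0, 50,0,0,0,0, 50,0,0,0,0, 50,0,0,0,0, 50,0,0,0,0, 50,0,0,0,0, 50,0,0,0,0]' 25; python3 -c "
from h import *
togo(.37,.225,.151)"
```

```text
clock: 4.25
position: [0.372, 0.2272, 0.1555]
ee_rot: [-3.132, -0.031, -0.001]
force: [0.3, 1.1, -2.1]
width: 0.68
t 4.25 pos [0.372  0.2272 0.1555] tilt 0.52 F [ 0.3  1.1 -2.1] w 62.4
units [-0.05  0.05  0.11] turn -0.05 q [-0.19  0.27 -0.57  2.07  0.18  0.85 -2.41]
```

```bash
python3 -m jog '[50,0,0,0,0, 50,0,0,0,0, 50,0,0,-0.2,0, 50,0,0,-0.3,0, 50,0,0,0,0]'; python3 - <<'E'
from h import *
togo(.37,.225,.28)
t=get_image("top")
a=cv2.resize(get_image("scene")[150:350,90:290,::-1],(500,500),interpolation=2);b=cv2.resize(t[200:300,130:230,::-1],(300,300),interpolation=2)
cv2.imwrite("pics/c3.png",np.hstack([a,np.vstack([b,0*b[:200]])]))
E
```

```text
clock: 4.67
position: [0.3711, 0.2265, 0.1761]
ee_rot: [-3.134, -0.032, 0.003]
force: [0.9, 1.0, -2.2]
width: 0.676
t 4.67 pos [0.3711 0.2265 0.1761] tilt 0.47 F [ 0.9  1.  -2.2] w 62.1
units [-0.03  0.02 -2.6 ] turn -0.05 q [-0.17  0.24 -0.57  2.04  0.15  0.9  -2.38]
```

View pics/c3.png

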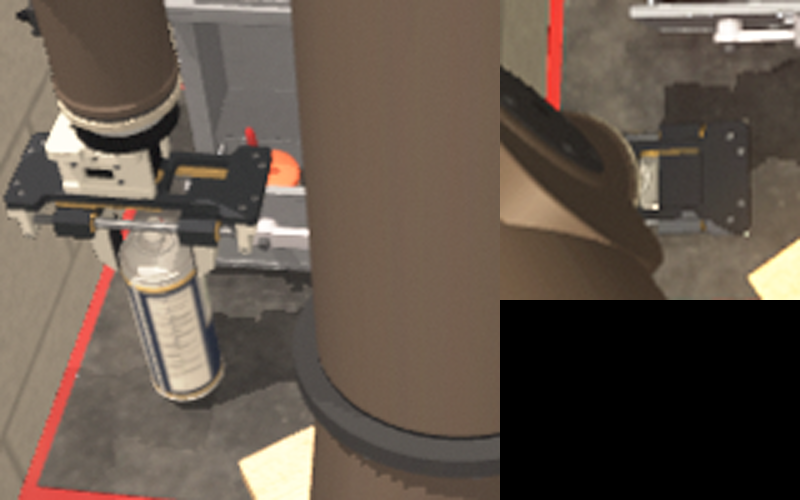

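The can is off the table and hanging straight (load 2.2 N). A width of 62 mm against the can's 67 mm is odd, so I'll check its x offset in the jaws from the base rim.

```bash
python3 - <<'E'
from h import *
a=np.linspace(0,2*np.pi,73)
for x in(.360,.366,.372):
    P=np.array([proj("scene",[x+.0335*np.cos(t),.226+.0335*np.sin(t),.0]) for t in a])
    P=(P-[130,180]+.5)*4-.5
    print(x,"crop s1 left",P[P[:,0].argmin()].round(),"bottom",P[P[:,1].argmax()].round(),"right",P[P[:,0].argmax()].round())
    Q=np.array([proj("scene",[x+.0335*np.cos(t),.226+.0335*np.sin(t),.0206]) for t in a])
    Q=(Q-[90,150]+.5)*2.5-.5
    print("   c3 left",Q[Q[:,0].argmin()].round(),"bottom",Q[Q[:,1].argmax()].round(),"right",Q[Q[:,0].argmax()].round())
E
```

```text
0.36 crop s1 left [ 81. 515.] bottom [131. 559.] right [198. 503.]
   c3 left [147. 385.] bottom [178. 412.] right [221. 377.]
0.366 crop s1 left [ 84. 506.] bottom [133. 550.] right [200. 495.]
   c3 left [149. 379.] bottom [180. 406.] right [222. 372.]
0.372 crop s1 left [ 87. 497.] bottom [136. 540.] right [202. 486.]
   c3 left [150. 373.] bottom [181. 400.] right [224. 366.]
```

The rim matches x ≈ 0.371 in both pictures, so the can is centred in the pads. Lifting and crossing to the front of the free half.

```bash
python3 -m jog '[50,0,0,-0.4,0, 50,0,0,-0.6,0, 50,0,0,-0.6,0, 50,0,0,-0.6,0, 50,0,0,-0.6,0, 50,0,0,-0.4,0, 50,0,0.3,-0.2,0, 50,0.1,0.6,0,0, 50,0.1,0.6,0,0, 50,0.1,0.6,0,0, 50,0.1,0.6,0,0, 50,0.1,0.4,0,0, 50,0,0.2,0,0, 50,0,0,0,0]'; python3 -c "
from h import *
togo(.40,.070,.306)"
```

```text
clock: 5.93
position: [0.3912, 0.0868, 0.3099]
ee_rot: [-3.139, -0.037, 0.018]
force: [0.6, 0.0, -2.1]
width: 0.677
t 5.93 pos [0.3912 0.0868 0.3099] tilt 0.69 F [ 0.6  0.  -2.1] w 62.1
units [0.21 0.42 0.09] turn -0.01 q [ 0.09  0.03 -0.44  1.9   0.01  1.23 -1.9 ]
```

```bash
python3 -m jog '[50,0.4,0.3,0,0, 50,0.5,0.1,0,0, 50,0.5,0,0,0, 50,0.5,0,0,0, 50,0.5,0,0,0, 50,0.5,0,0,0, 50,0.4,0,0,0, 50,0.2,0,0,0, 50,0,0,0,0, 50,0,0,0,0]'; python3 -c "
from h import *
togo(.549,.070,.1755)"
```

```text
clock: 6.77
position: [0.5335, 0.0859, 0.304]
ee_rot: [-3.135, -0.052, 0.028]
force: [0.3, 0.4, -2.5]
width: 0.677
t 6.77 pos [0.5335 0.0859 0.304 ] tilt 1.08 F [ 0.3  0.4 -2.5] w 62.2
units [0.43 0.43 3.2 ] turn 0.08 q [ 0.06  0.28 -0.4   1.62  0.1   1.28 -1.9 ]
```

```bash
python3 -m jog '[50,0.43,0.43,0,0.05, 50,0,0,0,0, 50,0,0,0,0]'; python3 -c "
from h import *
togo(.549,.070,.1755)"
```

```text
clock: 7.02
position: [0.5485, 0.0715, 0.3037]
ee_rot: [-3.134, -0.05, 0.031]
force: [0.7, 0.6, -2.0]
width: 0.674
t 7.02 pos [0.5485 0.0715 0.3037] tilt 1.19 F [ 0.7  0.6 -2. ] w 61.9
units [0.07 0.06 3.2 ] turn 0.07 q [ 0.07  0.31 -0.39  1.59  0.11  1.29 -1.87]
```

```bash
python3 -m jog '[50,0.05,0,0.2,0, 50,0,0,0.2,0, 50,0,0,0,0, 50,0,0,0,0]'; python3 - <<'E'
from h import *
togo(.549,.070,.1755)
t=get_image("top")
a=cv2.resize(get_image("scene")[120:270,130:290,::-1],(480,450),interpolation=2);b=cv2.resize(t[120:245,170:275,::-1],(315,375),interpolation=2)
cv2.imwrite("pics/c4.png",np.hstack([a,np.vstack([b,0*b[:75]])]))
E
```

```text
clock: 7.35
position: [0.548, 0.072, 0.2862]
ee_rot: [-3.135, -0.051, 0.031]
force: [0.4, 0.9, -2.2]
width: 0.679
t 7.35 pos [0.548  0.072  0.2862] tilt 1.18 F [ 0.4  0.9 -2.2] w 62.4
units [0.08 0.07 2.77] turn 0.07 q [ 0.07  0.32 -0.39  1.62  0.11  1.25 -1.87]
```

View pics/c4.png

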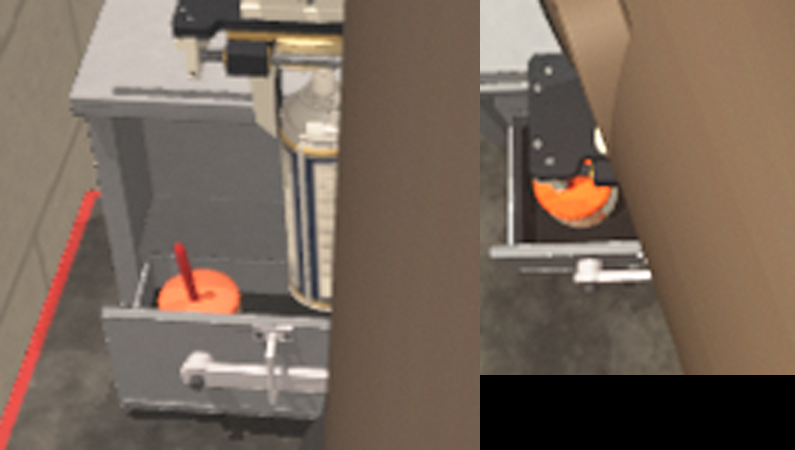

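The can base (crop ~(310,307)) is just behind the panel's rim and well clear of the jar. The tool leans its tip about 1° towards the panel, so I shift 3 mm in and descend.

```bash
python3 -m jog '[50,0.1,0.05,0,0, 50,0,0,0.25,0, 50,0,0,0.35,0, 50,0,0,0.35,0, 50,0,0,0.35,0, 50,0,0,0.2,0, 50,0,0,0,0]'; python3 -c "
from h import *
togo(.551,.070,.1755)"
```

```text
clock: 8.03
position: [0.5528, 0.0704, 0.223]
ee_rot: [-3.134, -0.05, 0.025]
force: [-0.3, -0.5, -2.2]
width: 0.676
t 8.03 pos [0.5528 0.0704 0.223 ] tilt 0.99 F [-0.3 -0.5 -2.2] w 62.1
units [-0.03  0.02  1.19] turn 0.07 q [ 0.07  0.37 -0.38  1.71  0.14  1.11 -1.89]
```

```bash
python3 -m jog '[50,-0.05,0,0.25,0, 50,0,0,0.3,0, 50,0,0,0.2,0, 50,0,0,0.1,0, 50,0,0,0,0]'; python3 -c "
from h import *
togo(.551,.070,.1755)"
```

```text
clock: 8.45
position: [0.5507, 0.0708, 0.1872]
ee_rot: [-3.134, -0.05, 0.022]
force: [0.0, -0.6, -1.5]
width: 0.675
t 8.45 pos [0.5507 0.0708 0.1872] tilt 0.92 F [ 0.  -0.6 -1.5] w 61.9
units [0.01 0.02 0.29] turn 0.06 q [ 0.06  0.4  -0.38  1.76  0.15  1.03 -1.91]
```

```bash
python3 -m jog '[50,0,0,0.15,0, 50,0,0,0.1,0, 50,0,0,0.05,0, 50,0,0,0.05,0, 50,0,0,0,0]'; python3 -c "
from h import *
togo(.551,.070,.1745)"
```

```text
clock: 8.87
position: [0.5523, 0.0712, 0.1738]
ee_rot: [-3.133, -0.049, 0.016]
force: [0.2, 0.5, -2.4]
width: 0.674
t 8.87 pos [0.5523 0.0712 0.1738] tilt 0.73 F [ 0.2  0.5 -2.4] w 61.9
units [-0.03  0.03 -0.02] turn 0.06 q [ 0.06  0.41 -0.37  1.78  0.16  0.99 -1.92]
```

```bash
python3 -m jog '[50,0,0,0.06,0, 50,0,0,0,0]'; python3 -m jog '[50,0,0,0.06,0, 50,0,0,0,0]';
```

```text
clock: 9.03
position: [0.555, 0.071, 0.1741]
ee_rot: [-3.133, -0.048, 0.006]
force: [-0.0, -0.7, -2.5]
width: 0.677
clock: 9.2
position: [0.5571, 0.0711, 0.1738]
ee_rot: [-3.133, -0.048, -0.002]
force: [0.8, -0.4, -2.5]
width: 0.677
```

```bash
python3 - <<'E'
from h import *
togo(.551,.070,.1745)
o=observe();print(o["joint_efforts"].round(1),o["ft_torque"].round(2))
cv2.imwrite("pics/s5.png",cv2.resize(get_image("scene")[40:290,110:360,::-1],(600,600),interpolation=2))
togo(.551,.070,.1745)
E
```

```text
t 9.2 pos [0.5571 0.0711 0.1738] tilt 0.47 F [ 0.8 -0.4 -2.5] w 62.2
units [-0.15  0.02 -0.02] turn 0.05 q [ 0.06  0.41 -0.37  1.77  0.17  0.98 -1.92]
[ -0.  -61.8  -4.6 -29.6   0.   -0.2  -0. ] [-0.03  0.01 -0.07]
t 9.25 pos [0.557  0.0712 0.1738] tilt 0.47 F [1.1 0.4 4.2] w 62.2
units [-0.15  0.03 -0.02] turn 0.05 q [ 0.06  0.41 -0.37  1.77  0.17  0.98 -1.92]
```

View pics/s5.png

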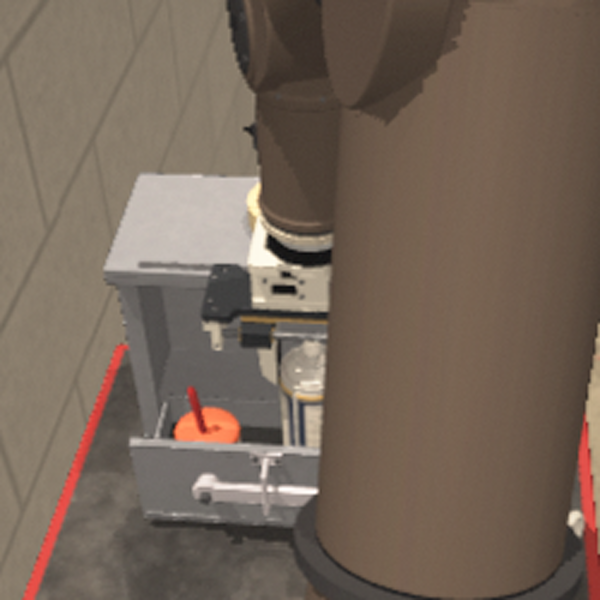

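The reading has now turned to +4 N, so the can stands on the tray floor at the expected height (0.174). Releasing.

```bash
python3 -m jog '[80,0,0,0,0, 80,0,0,0,0, 80,0,0,0,0, 80,0,0,0,0, 80,0,0,0,0]'; python3 -c "
from h import *
togo(.551,.070,.30)"
```

```text
clock: 9.67
position: [0.5563, 0.0716, 0.1731]
ee_rot: [-3.133, -0.049, 0.001]
force: [-0.0, -0.9, -0.8]
width: 0.869
t 9.67 pos [0.5563 0.0716 0.1731] tilt 0.49 F [-0.  -0.9 -0.8] w 79.7
units [-0.13  0.01 -3.17] turn 0.06 q [ 0.06  0.41 -0.37  1.78  0.17  0.98 -1.92]
```

```bash
python3 -m jog '[80,-0.1,0,-0.2,0, 80,0,0,-0.4,0, 80,0,0,-0.5,0, 80,0,0,-0.5,0, 80,0,0,-0.5,0, 80,0,0,-0.5,0, 80,0,0,-0.5,0, 80,0,0,-0.3,0, 80,-0.2,0,0,0, 80,-0.5,0,0,0, 80,-0.6,0,0,0, 80,-0.6,0,0,0, 80,-0.6,0,0,0, 80,-0.6,0,0,0, 80,-0.3,0,0,0, 80,0,0,0,0]'; python3 - <<'E'
from h import *
togo(.43,.0526,.25)
t=get_image("top")
a=cv2.resize(get_image("scene")[120:320,130:330,::-1],(400,400),interpolation=2);b=cv2.resize(t[130:250,155:275,::-1],(400,400),interpolation=2)
cv2.imwrite("pics/c6.png",np.hstack([a,b]))
E
```

```text
clock: 11.0
position: [0.399, 0.0658, 0.3145]
ee_rot: [-3.134, -0.052, 0.015]
force: [0.4, -0.7, -0.9]
width: 0.87
t 11.0 pos [0.399  0.0658 0.3145] tilt 0.69 F [ 0.4 -0.7 -0.9] w 79.9
units [0.78 0.37 1.6 ] turn 0.08 q [ 0.13  0.03 -0.42  1.89  0.    1.24 -1.83]
```

View pics/c6.png

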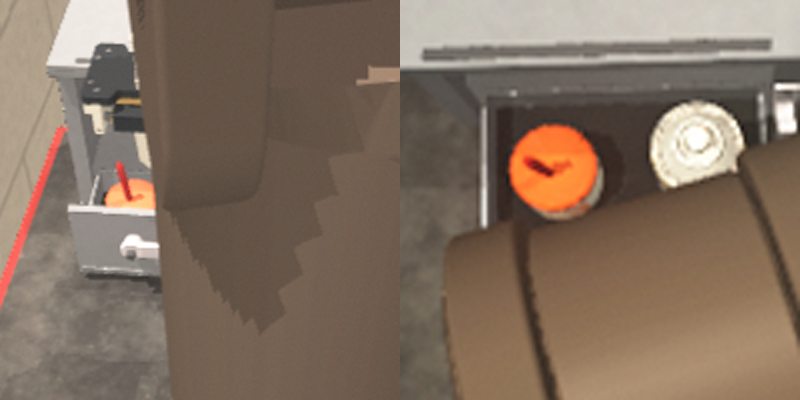

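The can stands upright in the free half (nozzle at right crop (697,138)), the jar is untouched, and the fingers are clear. A vertical tool has hood clearance until the tray is about 15 mm from home. So the plan is:
- pinch the knob near its end, lift the bar, and carry the tray to about 14 mm from home
- rest the bar on the striker and let go
- push the knob end home with shut fingers, so the bar drops in

```bash
python3 - <<'E'
from h import *
p=atz("top",155+697-400-1 if 0 else 155+297/3.333,130+138/3.333,.224);print("can",p)
x=np.array([1,.025,0]);y=np.array([-.025,1,0]);f=np.array([.5679,.1305,.224]);print("rel floor",(p-f)@x,(p-f)@y)
E
python3 -m jog '[70,0.4,0.2,0.2,0.08, 70,0.4,0.15,0.4,0, 70,0.1,0,0.6,0, 70,0,0,0.6,0, 70,0,0,0.6,0, 70,0,0,0.4,0, 70,0,0,0.1,0, 70,0,0,0,0]'; python3 -c "
from h import *
togo(.435,.0526,.094)"
```

```text
can [0.55772229 0.06931497 0.224     ]
rel floor -0.011707333586323457 -0.0609305920713794
clock: 11.77
position: [0.4454, 0.0537, 0.1924]
ee_rot: [-3.131, -0.034, 0.006]
force: [0.0, 0.5, 1.3]
width: 0.762
t 11.77 pos [0.4454 0.0537 0.1924] tilt 0.65 F [0.  0.5 1.3] w 70.0
units [-0.25  0.05  2.46] turn -0.03 q [ 0.11  0.22 -0.4   2.    0.09  0.94 -1.88]
```

```bash
python3 -m jog '[70,-0.25,0.05,0.3,0, 70,0,0,0.4,0, 70,0,0,0.5,0, 70,0,0,0.5,0, 70,0,0,0.3,0, 70,0,0,0.1,0, 70,0,0,0,0]'; python3 -c "
from h import *
togo(.435,.0526,.094)"
```

```text
clock: 12.35
position: [0.443, 0.0538, 0.111]
ee_rot: [-3.128, -0.032, -0.01]
force: [-0.5, -0.9, 0.2]
width: 0.763
t 12.35 pos [0.443  0.0538 0.111 ] tilt 0.83 F [-0.5 -0.9  0.2] w 70.0
units [-0.2   0.03  0.42] turn -0.04 q [ 0.08  0.32 -0.38  2.11  0.16  0.73 -1.96]
```

```bash
python3 -m jog '[70,-0.2,0,0.3,0, 70,0,0,0.1,0, 70,0,0,0,0, 10,0,0,0,0, 10,0,0,0,0, 10,0,0,0,0, 10,0,0,0,0, 10,0,0,0,0, 10,0,0,0,0, 10,0,0,0,0, 10,0,0,0,0]' 25; python3 -c "
from h import *
togo(.435,.0526,.094)"
```

```text
clock: 13.27
position: [0.4422, 0.0549, 0.1014]
ee_rot: [-3.127, -0.03, -0.028]
force: [0.5, -0.7, -1.4]
width: 0.234
t 13.27 pos [0.4422 0.0549 0.1014] tilt 1.31 F [ 0.5 -0.7 -1.4] w 21.5
units [-0.18  0.06  0.18] turn -0.05 q [ 0.07  0.33 -0.38  2.13  0.18  0.69 -1.97]
```

Width 21.5 mm has the same −5 mm reading bias as on the can, so the knob is held. Lifting the bar about 28 mm.

```bash
python3 -m jog '[10,0,0,-0.2,0, 10,0,0,-0.2,0, 10,0,-0.03,-0.2,0, 10,0,-0.03,-0.15,0, 10,0,-0.03,0,0, 10,0,0,0,0]'; python3 -c "
from h import *
togo(.442,.058,.1294)"
```

```text
clock: 13.77
position: [0.4417, 0.0586, 0.1355]
ee_rot: [-3.127, -0.031, -0.029]
force: [-0.6, -0.7, -0.1]
width: 0.109
t 13.77 pos [0.4417 0.0586 0.1355] tilt 1.36 F [-0.6 -0.7 -0.1] w 10.0
units [0.   0.02 0.15] turn -0.05 q [ 0.09  0.28 -0.4   2.1   0.14  0.77 -1.95]
```

The knob slipped out of the fingertips because the grip was too high. Going back with the tips deeper.

```bash
python3 -m jog '[70,0,0,0,0, 70,0,0,0,0, 70,0,0,0,0, 70,0,0,0,0, 70,0,0.1,0,0, 70,0,0,0.3,0, 70,0,0,0.35,0, 70,0,0,0.35,0, 70,0,0,0.25,0, 70,0,0,0.1,0, 70,0,0,0,0]'; python3 - <<'E'
from h import *
togo(.44,.0545,.086)
t=get_image("top");s=get_image("scene")
a=cv2.resize(s[170:290,150:310,::-1],(400,300),interpolation=2);b=cv2.resize(t[150:250,180:300,::-1],(400,333),interpolation=2)
c=np.zeros((333,800,3),np.uint8);c[:300,:400]=a;c[:,400:]=b
cv2.imwrite("pics/c7.png",c)
E
```

```text
clock: 14.68
position: [0.4428, 0.0532, 0.0787]
ee_rot: [-3.127, -0.03, -0.028]
force: [0.4, 0.7, -1.1]
width: 0.76
t 14.68 pos [0.4428 0.0532 0.0787] tilt 1.31 F [ 0.4  0.7 -1.1] w 69.8
units [-0.07 -0.04 -0.18] turn -0.06 q [ 0.06  0.37 -0.36  2.16  0.21  0.63 -2.  ]
```

View pics/c7.png

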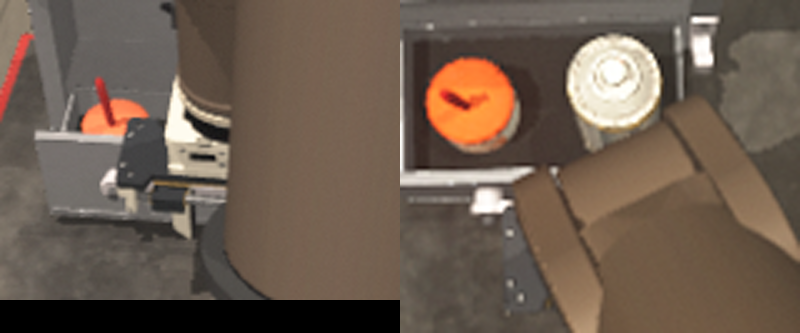

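The fingers straddle the knob and the tray, can and jar are undisturbed. Closing at the knob's height.

```bash
python3 -m jog '[70,0,0,-0.1,0, 70,0,0,0,0, 5,0,0,0,0, 5,0,0,0,0, 5,0,0,0,0, 5,0,0,0,0, 5,0,0,0,0, 5,0,0,0,0, 5,0,0,0,0, 5,0,0,0,0]' 30; python3 -c "
from h import *
togo(.44,.0545,.086)"
```

```text
clock: 15.62
position: [0.4451, 0.0535, 0.0868]
ee_rot: [-3.127, -0.029, -0.038]
force: [-0.1, -0.3, -1.4]
width: 0.238
t 15.62 pos [0.4451 0.0535 0.0868] tilt 1.63 F [-0.1 -0.3 -1.4] w 21.8
units [-0.13 -0.03  0.02] turn -0.06 q [ 0.07  0.36 -0.37  2.15  0.2   0.64 -1.99]
```

```bash
python3 -m jog '[5,0,0,-0.12,0, 5,0,0,-0.12,0, 5,0,-0.02,-0.12,0, 5,0,-0.03,-0.12,0, 5,0,-0.03,0,0]'; python3 -c "
from h import *
togo(.442,.057,.113)"
```

```text
clock: 16.03
position: [0.4448, 0.0563, 0.1079]
ee_rot: [-3.127, -0.028, -0.038]
force: [0.4, 0.0, 0.1]
width: 0.085
t 16.03 pos [0.4448 0.0563 0.1079] tilt 1.63 F [0.4 0.  0.1] w 7.8
units [-0.07 -0.02 -0.13] turn -0.07 q [ 0.07  0.32 -0.38  2.13  0.17  0.7  -1.97]
```

Slipped again. I'll regrip, tracking the width at several moments to tell "held" from "still closing".

```bash
python3 -m jog '[70,0,0,0,0, 70,0,0,0,0, 70,0,0,0,0, 70,0,0,0,0, 70,0,0.05,0,0, 70,-0.1,0,0.2,0, 70,0,0,0.25,0, 70,0,0,0.15,0, 70,0,0,0,0]';for i in 1 2 3 4 5; do python3 -m jog '[10,0,0,0,0, 10,0,0,0,0, 10,0,0,0,0]' 40|egrep 'width|force|position';done
```

```text
clock: 16.78
position: [0.4402, 0.0545, 0.0821]
ee_rot: [-3.127, -0.029, -0.039]
force: [0.2, -0.6, 0.1]
width: 0.69
position: [0.4393, 0.0545, 0.0813]
force: [0.5, -1.0, 0.3]
width: 0.569
position: [0.4398, 0.0546, 0.082]
force: [0.9, -0.6, -0.3]
width: 0.352
position: [0.4398, 0.0534, 0.0822]
force: [0.5, 0.5, -1.8]
width: 0.263
position: [0.4398, 0.0534, 0.0822]
force: [-0.3, -0.7, -1.1]
width: 0.261
position: [0.4398, 0.0534, 0.0822]
force: [-0.0, -0.6, 0.8]
width: 0.26
```

```bash
python3 - <<'E'
from h import *
togo(.44,.0545,.086)
t=get_image("top");s=get_image("scene")
a=cv2.resize(s[170:290,150:310,::-1],(400,300),interpolation=2);b=cv2.resize(t[150:250,180:300,::-1],(400,333),interpolation=2)
c=np.zeros((333,800,3),np.uint8);c[:300,:400]=a;c[:,400:]=b
cv2.imwrite("pics/c8.png",c)
E
```

```text
t 18.03 pos [0.4398 0.0534 0.0822] tilt 1.56 F [-0.  -0.6  0.8] w 23.9
units [ 0.01 -0.03 -0.09] turn -0.07 q [ 0.06  0.36 -0.37  2.16  0.2   0.63 -2.  ]
```

Held stably at 24 mm, and the arm centred itself 1 mm, so it was on the knob. Lift in small steps with a firmer grip.

```bash
for i in 1 2 3; do python3 -m jog '[10,0,0,-0.1,0, 10,0,0,-0.08,0, 10,0,0,0,0]' 55|egrep 'width|force|position';done
```

```text
position: [0.4391, 0.0536, 0.0894]
force: [0.8, -0.1, -5.3]
width: 0.254
position: [0.4386, 0.0542, 0.0973]
force: [0.5, 0.5, -5.5]
width: 0.251
position: [0.4384, 0.0553, 0.1055]
force: [-0.4, 0.2, -1.5]
width: 0.238
```

```bash
python3 -m jog '[10,0,0,0,0, 10,0,0,0,0]' 60|egrep 'width|force|position'; python3 - <<'E'
from h import *
t=get_image("top");s=get_image("scene")
a=cv2.resize(s[170:290,150:310,::-1],(400,300),interpolation=2);b=cv2.resize(t[150:250,180:300,::-1],(400,333),interpolation=2)
c=np.zeros((633,800,3),np.uint8);c[:300,:400]=a;c[:333,400:]=b
o=cv2.imread("pics/c8.png");c[300:600,:400]=o[:300,:400];c[333:533,400:]=o[:200,400:]
cv2.imwrite("pics/c9.png",c[:600])
E
```

```text
position: [0.4384, 0.0553, 0.106]
force: [-0.6, 2.9, -3.6]
width: 0.238
```

View pics/c9.png

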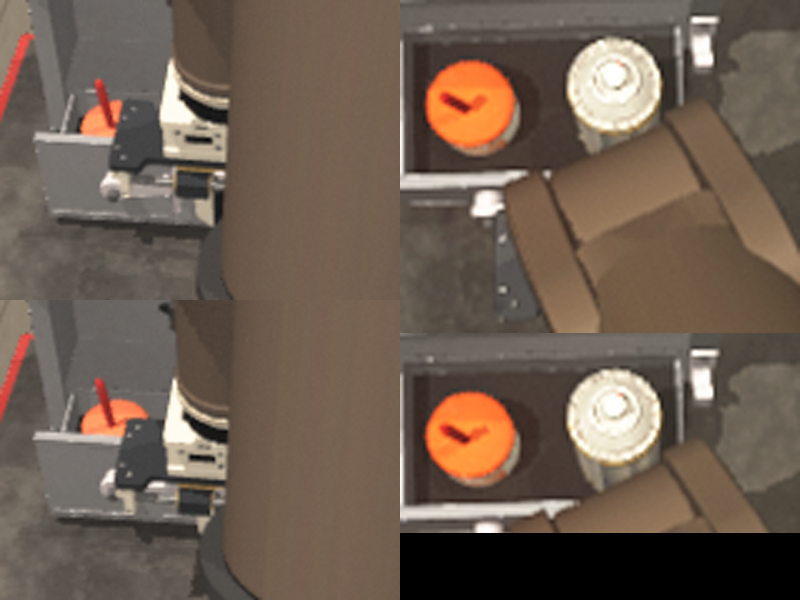

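The bar is raised with the knob held (the bar slopes up to the right in the upper left view). Carrying the tray in, gently.

```bash
python3 -m jog '[10,0.05,0,-0.08,0, 10,0.1,0,0,0, 10,0.15,0,0,0, 10,0.2,0,0,0, 10,0.2,0,0,0, 10,0.15,0,0,0, 10,0.05,0,0,0, 10,0,0,0,0]'; python3 -c "
from h import *
togo(.544,.058,.108)"
```

```text
clock: 19.82
position: [0.4766, 0.0568, 0.1091]
ee_rot: [-3.125, -0.031, -0.03]
force: [-1.5, 1.7, -0.8]
width: 0.234
t 19.82 pos [0.4766 0.0568 0.1091] tilt 1.44 F [-1.5  1.7 -0.8] w 21.5
units [1.68 0.   0.06] turn -0.05 q [ 0.08  0.37 -0.37  2.05  0.18  0.73 -1.96]
```

```bash
python3 -m jog '[10,0.1,0,0,0, 10,0.2,0,0,0, 10,0.2,0,0,0, 10,0.2,0,0,0, 10,0.2,0,0,0, 10,0.15,0,0,0, 10,0.05,0,0,0, 10,0,0,0,0]'; python3 - <<'E'
from h import *
togo(.544,.058,.108)
for n in("top","scene"): cv2.imwrite(f"pics/{n}10.png",get_image(n)[:,:,::-1])
E
```

```text
clock: 20.48
position: [0.5251, 0.0582, 0.1094]
ee_rot: [-3.125, -0.031, -0.028]
force: [-1.9, 3.0, -2.0]
width: 0.23
t 20.48 pos [0.5251 0.0582 0.1094] tilt 1.41 F [-1.9  3.  -2. ] w 21.1
units [0.47 0.01 0.04] turn -0.05 q [ 0.07  0.43 -0.36  1.94  0.19  0.78 -1.94]
```

```bash
cat >> h.py <<'E'
def sweep(n,im,yl,z=.129,a=.55,b=.63,st=.004):
    "grey along the tray's travel at locker-y yl; returns x, value"
    g=cv2.cvtColor(im,cv2.COLOR_RGB2GRAY)
    return [(round(float(x),3),int(cv2.getRectSubPix(g,(1,1),tuple(map(float,proj(n,[x,.1287+yl+(x-.498)*.025,z]))))[0,0])) for x in np.arange(a,b,st)]
E
python3 - <<'E'
from h import *
for n in("top","scene"):
    im=cv2.imread(f"pics/{n}10.png")[:,:,::-1]
    for yl in(.1,.085): print(n,yl,sweep(n,im,yl))
im=cv2.imread("pics/scene0.png")[:,:,::-1];print("ref t=0",sweep("scene",im,.1,a=.46,b=.54))
E
```

```text
top 0.1 [(0.55, 85), (0.554, 93), (0.558, 93), (0.562, 93), (0.566, 89), (0.57, 87), (0.574, 88), (0.578, 129), (0.582, 202), (0.586, 174), (0.59, 143), (0.594, 137), (0.598, 135), (0.602, 112), (0.606, 99), (0.61, 107), (0.614, 106), (0.618, 106), (0.622, 107), (0.626, 102)]
top 0.085 [(0.55, 89), (0.554, 85), (0.558, 87), (0.562, 89), (0.566, 88), (0.57, 89), (0.574, 89), (0.578, 128), (0.582, 199), (0.586, 206), (0.59, 124), (0.594, 42), (0.598, 44), (0.602, 44), (0.606, 45), (0.61, 46), (0.614, 46), (0.618, 46), (0.622, 44), (0.626, 49)]
scene 0.1 [(0.55, 113), (0.554, 112), (0.558, 112), (0.562, 112), (0.566, 113), (0.57, 112), (0.574, 112), (0.578, 120), (0.582, 153), (0.586, 170), (0.59, 133), (0.594, 94), (0.598, 90), (0.602, 90), (0.606, 94), (0.61, 90), (0.614, 92), (0.618, 93), (0.622, 91), (0.626, 91)]
scene 0.085 [(0.55, 112), (0.554, 112), (0.558, 112), (0.562, 112), (0.566, 113), (0.57, 113), (0.574, 111), (0.578, 105), (0.582, 171), (0.586, 177), (0.59, 152), (0.594, 97), (0.598, 79), (0.602, 80), (0.606, 80), (0.61, 81), (0.614, 81), (0.618, 83), (0.622, 85), (0.626, 88)]
ref t=0 [(0.46, 93), (0.464, 96), (0.468, 97), (0.472, 98), (0.476, 97), (0.48, 97), (0.484, 97), (0.488, 98), (0.492, 94), (0.496, 131), (0.5, 168), (0.504, 157), (0.508, 115), (0.512, 104), (0.516, 97), (0.52, 96), (0.524, 96), (0.528, 95), (0.532, 95), (0.536, 97), (0.54, 96)]
```

The tray follows: panel front edge at x ≈ 0.580, travel ≈ 37 mm. Another ~21 mm, over the striker.

```bash
python3 -m jog '[10,0.1,0,0,0, 10,0.15,0,0,0, 10,0.15,0,0,0, 10,0.1,0,0,0, 10,0.05,0,0,0, 10,0,0,0,0]'; python3 - <<'E'
from h import *
togo(.546,.058,.108)
print(sweep("scene",get_image("scene"),.1,a=.582,b=.63))
E
```

```text
clock: 21.08
position: [0.5475, 0.0588, 0.1097]
ee_rot: [-3.125, -0.032, -0.026]
force: [-1.2, 4.0, -1.3]
width: 0.233
t 21.08 pos [0.5475 0.0588 0.1097] tilt 1.34 F [-1.2  4.  -1.3] w 21.4
units [-0.04  0.02  0.04] turn -0.04 q [ 0.06  0.46 -0.35  1.88  0.2   0.81 -1.94]
[(0.582, 111), (0.586, 110), (0.59, 112), (0.594, 111), (0.598, 105), (0.602, 122), (0.606, 163), (0.61, 156), (0.614, 119), (0.618, 96), (0.622, 90), (0.626, 89), (0.63, 90)]
```

Travel is now ≈ 14.5 mm, so the bar is over the striker. Lower it onto the striker, let go, back off and shut the fingers.

```bash
python3 -m jog '[10,0,0,0.1,0, 10,0,0,0.1,0, 10,0,0,0.05,0, 10,0,0,0,0]'; python3 -m jog '[60,0,0,0,0, 60,0,0,0,0, 60,0,0,0,0, 60,0,0,0,0, 60,0,0,0,0, 60,-0.2,0,0,0, 60,-0.4,0,0,0, 60,-0.4,0,0,0, 60,-0.2,0,0,0, 60,0,0,0,0]';python3 - <<'E'
from h import *
togo(.49,.055,.100)
for n in("top","scene"): cv2.imwrite(f"pics/{n}11.png",get_image(n)[:,:,::-1])
im=cv2.imread("pics/scene11.png")[:,:,::-1]
print(sweep("scene",im,.1,a=.582,b=.63))
E
```

```text
clock: 21.47
position: [0.5486, 0.057, 0.0998]
ee_rot: [-3.127, -0.03, -0.03]
force: [-2.0, 2.1, 3.9]
width: 0.221
clock: 22.3
position: [0.4981, 0.0545, 0.0983]
ee_rot: [-3.128, -0.029, -0.032]
force: [-0.1, 1.0, -0.3]
width: 0.653
t 22.3 pos [0.4981 0.0545 0.0983] tilt 1.4 F [-0.1  1.  -0.3] w 60.0
units [-0.2  -0.02 -0.05] turn -0.06 q [ 0.07  0.41 -0.36  2.01  0.2   0.73 -1.96]
[(0.582, 113), (0.586, 113), (0.59, 112), (0.594, 114), (0.598, 112), (0.602, 120), (0.606, 166), (0.61, 167), (0.614, 137), (0.618, 100), (0.622, 91), (0.626, 90), (0.63, 91)]
```

The reading of +3.9 N showed the bar resting on the striker, and the tray stayed put. Shut the fingers and push the knob end.

```bash
python3 -m jog '[0,0,0,0.1,0, 0,0,-0.03,0.05,0, 0,0,0,0,0, 0,0,0,0,0, 0,0,0,0,0, 0,0,0,0,0, 0,0,0,0,0, 0,0,0,0,0, 0,0,0,0,0, 0,0,0,0,0]' 20; python3 -m jog '[0,0.15,0,0,0, 0,0.2,0,0,0, 0,0.2,0,0,0, 0,0.1,0,0,0, 0,0,0,0,0]'; python3 -c "
from h import *
togo(.547,.056,.092)"
```

```text
clock: 23.23
position: [0.5039, 0.0565, 0.092]
ee_rot: [-3.127, -0.027, -0.039]
force: [0.8, 0.1, 0.6]
width: 0.011
clock: 23.65
position: [0.533, 0.0568, 0.093]
ee_rot: [-3.127, -0.027, -0.04]
force: [-2.9, -0.9, 1.6]
width: 0.006
t 23.65 pos [0.533  0.0568 0.093 ] tilt 1.66 F [-2.9 -0.9  1.6] w 0.5
units [0.35 0.03 0.03] turn -0.08 q [ 0.06  0.46 -0.34  1.94  0.21  0.75 -1.96]
```

Contact at x = 0.533, just as predicted. Pushing in small steps.

```bash
for i in 1 2 3; do python3 -m jog '[0,0.1,0,0,0, 0,0.05,0,0,0, 0,0,0,0,0]'|egrep 'pos|force'; done; python3 - <<'E'
from h import *
togo(.547,.056,.092)
print(sweep("scene",get_image("scene"),.1,a=.59,b=.638))
E
```

```text
position: [0.5381, 0.0569, 0.0924]
force: [-2.0, 0.0, 0.7]
position: [0.5436, 0.0569, 0.0922]
force: [-0.4, -1.0, 0.0]
position: [0.5466, 0.0569, 0.0914]
force: [-3.1, 0.7, 3.1]
t 24.4 pos [0.5466 0.0569 0.0914] tilt 1.04 F [-3.1  0.7  3.1] w 0.6
units [ 0.01  0.02 -0.01] turn -0.07 q [ 0.06  0.49 -0.34  1.9   0.21  0.78 -1.95]
[(0.59, 110), (0.594, 111), (0.598, 111), (0.602, 108), (0.606, 104), (0.61, 100), (0.614, 99), (0.618, 101), (0.622, 101), (0.626, 98), (0.63, 91), (0.634, 92), (0.638, 93)]
```

```bash
for i in 1 2 3; do python3 -m jog '[0,0.1,0,0,0, 0,0,0,0,0]'|egrep 'pos|force|rot'; done; python3 - <<'E'
from h import *
togo(.547,.056,.092)
cv2.imwrite("pics/scene12.png",get_image("scene")[:,:,::-1])
E
```

```text
position: [0.5463, 0.0568, 0.0905]
ee_rot: [-3.131, -0.029, -0.007]
force: [-1.6, -0.3, 0.8]
position: [0.5461, 0.0567, 0.0897]
ee_rot: [-3.132, -0.03, 0.006]
force: [0.1, -0.0, 0.9]
position: [0.5461, 0.0566, 0.0889]
ee_rot: [-3.133, -0.031, 0.018]
force: [0.7, 0.0, -0.4]
t 24.95 pos [0.5461 0.0566 0.0889] tilt 0.82 F [ 0.7  0.  -0.4] w 0.4
units [ 0.02  0.02 -0.08] turn -0.05 q [ 0.05  0.5  -0.34  1.88  0.21  0.81 -1.94]
```

The tip is blocked at 0.546, which is where home was predicted. I'll stop pushing, back off and look.

```bash
python3 -m jog '[0,-0.2,0,0,0, 0,-0.5,0,0,0, 0,-0.5,0,0,0, 0,-0.5,0,-0.3,0, 0,-0.5,0,-0.6,0, 0,-0.3,0,-0.8,0, 0,0,0.5,-0.8,0, 0,0,0.8,-0.8,0, 0,0,0.9,-0.5,0, 0,0,0.9,0,0, 0,0,0.9,0,0, 0,0,0.9,0,0, 0,0,0.9,0,0, 0,0,0.9,0,0, 0,0,0.6,0,0, 0,0,0,0,0]'; python3 - <<'E'
from h import *
togo(.42,-.25,.28)
t=get_image("top");s=get_image("scene")
for n,i in(("top",t),("scene",s)): cv2.imwrite(f"pics/{n}13.png",i[:,:,::-1])
a=cv2.resize(s[130:280,150:300,::-1],(550,550),interpolation=2);b=cv2.resize(t[130:230,180:280,::-1],(250,250),interpolation=2)
c=np.zeros((550,800,3),np.uint8);c[:,:550]=a;c[:250,550:]=b
cv2.imwrite("pics/c13.png",c)
E
```

```text
clock: 26.33
position: [0.4595, -0.2518, 0.2525]
ee_rot: [3.139, 0.04, 0.051]
force: [-0.6, -0.9, -0.0]
width: 0.004
t 26.33 pos [ 0.4595 -0.2518  0.2525] tilt 1.87 F [-0.6 -0.9 -0. ] w 0.4
units [-0.96 -0.07 -0.72] turn 0.01 q [ 0.57  0.24 -0.2   1.79  0.04  1.08 -1.19]
```

View pics/c13.png

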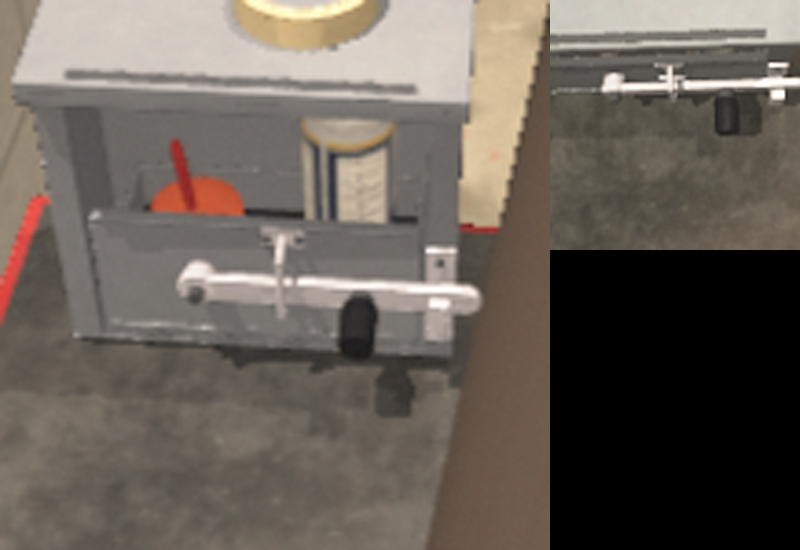

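The can and jar stand upright inside. The picture alone doesn't settle whether the bar lies in the catch or on the horn, so I'll compare knob pixels with predictions for the two states.

```bash
python3 - <<'E'
from h import *
S=lambda u,v:(150+(u+.5)/3.667-.5,130+(v+.5)/3.667-.5); T=lambda u,v:(180+(u-550+.5)/2.5-.5,130+(v+.5)/2.5-.5)
x=np.array([1,.025,0]);y=np.array([-.025,1,0]);z=np.array([0,0,1])
m0=np.array([.49789,.12873,0])+.1215*x
for tr in(0,.003,.008):
  for a in(0,.14):
    m=m0-tr*x; piv=m-.014*x+.04*y+.082*z; r=-y*np.cos(a)+z*np.sin(a)
    e=piv+.115*r-.051*x; st=m0-.026*x-.124*y+.091*z
    print(tr,a,"knob end scene",((proj("scene",e)-[150,130])*3.667).round(),"top",((proj("top",e)-[180,130])*2.5+[550,0]).round(),"pivot",((proj("scene",piv)-[150,130])*3.667).round(),"bar@150",((proj("scene",piv+.14*r)-[150,130])*3.667).round())
print("seen tri knob end",tri(S(356,343),T(727,132)), "expect level",(m0-.065*x-.075*y+.082*z))
# knob mask
im=cv2.imread("pics/scene13.png");g=im.max(2);k=(g<45).astype(np.uint8);n,l,s,c=cv2.connectedComponentsWithStats(k[195:240,232:262]);print([(s[i].tolist(),c[i].round(1)) for i in range(1,n) if s[i,4]>15])
print("front edge top",sweep("top",cv2.imread("pics/top13.png")[:,:,::-1],.1,a=.59,b=.634))
print("front bottom edge scene",sweep("scene",cv2.imread("pics/scene13.png")[:,:,::-1],.1,z=.129,a=.59,b=.634,st=.002))
E
```

```text
0 0 knob end scene [355. 349.] top [727. 133.] pivot [197. 286.] bar@150 [397. 296.]
0 0.14 knob end scene [353. 333.] top [726. 130.] pivot [197. 286.] bar@150 [395. 277.]
0.003 0 knob end scene [355. 352.] top [727. 135.] pivot [196. 289.] bar@150 [397. 300.]
0.003 0.14 knob end scene [353. 336.] top [726. 133.] pivot [196. 289.] bar@150 [395. 280.]
0.008 0 knob end scene [354. 358.] top [727. 140.] pivot [195. 294.] bar@150 [396. 305.]
0.008 0.14 knob end scene [352. 342.] top [726. 138.] pivot [195. 294.] bar@150 [394. 285.]
seen tri knob end (array([0.55647087, 0.05561011, 0.08907459]), np.float64(0.0005955706774745891)) expect level [0.556265  0.0551425 0.082    ]
[([11, 17, 9, 16, 71], array([15.9, 26.7]))]
front edge top [(0.59, 79), (0.594, 75), (0.598, 73), (0.602, 83), (0.606, 86), (0.61, 85), (0.614, 75), (0.618, 95), (0.622, 103), (0.626, 94), (0.63, 88), (0.634, 159)]
front bottom edge scene [(0.59, 118), (0.592, 118), (0.594, 117), (0.596, 118), (0.598, 118), (0.6, 116), (0.602, 114), (0.604, 113), (0.606, 112), (0.608, 109), (0.61, 108), (0.612, 107), (0.614, 106), (0.616, 105), (0.618, 108), (0.62, 111), (0.622, 108), (0.624, 107), (0.626, 105), (0.628, 101), (0.63, 97), (0.632, 97), (0.634, 99)]
```

```bash
python3 - <<'E'
from h import *
g=cv2.cvtColor(cv2.imread("pics/scene13.png"),cv2.COLOR_BGR2GRAY)
for u in(225,258): print(u,[(v,int(g[v,u])) for v in range(198,220)], "bar rows at crop scale: row=(v-130)*3.667")
E
```

```text
225 [(198, 221), (199, 218), (200, 209), (201, 209), (202, 157), (203, 157), (204, 159), (205, 175), (206, 199), (207, 202), (208, 172), (209, 170), (210, 174), (211, 167), (212, 161), (213, 143), (214, 140), (215, 131), (216, 131), (217, 119), (218, 117), (219, 117)] bar rows at crop scale: row=(v-130)*3.667
258 [(198, 107), (199, 108), (200, 109), (201, 119), (202, 119), (203, 118), (204, 119), (205, 118), (206, 148), (207, 223), (208, 235), (209, 199), (210, 165), (211, 164), (212, 163), (213, 161), (214, 153), (215, 120), (216, 120), (217, 120), (218, 120), (219, 120)] bar rows at crop scale: row=(v-130)*3.667
```

The bar's mid-line is at crop row ~295 (level predicts 296, raised on the striker 277), and the pivot sits at the travel-0 prediction. So the tray is home, the bar is in the catch and the robot is clear.

```bash
python3 -c "
from cell import *
print(sign_off())"
```

```text
the job is handed in; nothing more can be done
None
```

The spray can stands upright in the tray beside the jar, the tray is home, and the latch bar is down in the catch behind the striker. The job was handed in at about 26 s of the 58 s allowed; sign-off reports no verdict.

**What I did:** I put the can in the free half, then pinched the knob and lifted the bar about 27 mm. I carried the tray to about 14.5 mm from home and rested the bar on the striker. Then I pushed the knob end home with shut fingers, and the bar dropped in. I could not tilt the tool as advised, because the moves only turn it about its own axis. Resting the bar on the striker kept the upright wrist clear of the hood.

**Last checks:**
- **Can:** it was about (−12, −61) mm from the tray-floor middle just after release. After the push it still stood upright.
- **Jar, mug and tape:** the jar stands upright. I did not come near the mug or the tape, and did not re-measure either.
- **Tray and bar:** the pivot pixel matches a travel of about 0. The bar's mid-line is at row 295, against 296 predicted for level and 277 for raised.
- **Robot:** clear of everything.

**What failed or disagreed:**
- The first two knob grips slipped during the lift; the third, with a firmer grip, held.
- The triangulated knob height came out 7 mm high (89 mm against 82 mm). The same measurement was 10 mm high at the start, when the bar was level, so I took it as bias.
- The final brightness check of the panel edge was unreadable in the hood's shadow.
- The force reading stayed near zero in the last push steps, although the tool had stopped at the predicted home position.

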